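# Unlock the sample arm and swing it home under the lamp hood

## Task

Release the sample arm of the inspection station: turn its lock plug a quarter turn clockwise to its stop, lift it out and put it in the open parts bin. Then push the arm near its free end so that it swings about its pivot pin under the low hood, past the spring catch, until it rests fully home against the rubber end stop. Push gently, do not ram the stop, and leave the brass weight on the plate undisturbed.

Things in the scene. Friction and masses are not known exactly. Their poses are not given: they have to be found in the camera images.
- station: Fixed inspection station: dark steel plate 270 (x) x 310 (y) x 20 mm; origin at the centre of its underside, on the worktop. Its -x side is the open front, towards the robot. At the back a grey panel carries a hood roof.
- roof_edge (a point): Middle of the front lower edge of the hood roof, station frame (50, 0, 160) mm; the 8 mm thick roof runs back from here to x 135 over the full width. An upright gripper would strike this edge before the arm is home: tilt the tool 25 to 45 degrees, wrist back to the station's front. A lamp 52 mm wide hangs 18 mm below the roof at x 75, y 25.
- pivot_pin (a point): Axis of the station's pivot pin at the plate's top, station frame (75, 110, 20) mm. A 22 mm head, up to 56 mm above the worktop, keeps the arm on it.
- catch_ball (a point): Centre of the spring catch's 12 mm steel ball, station frame (65, -93, 36) mm, just past the arm's free end; its housing (26 x 32 x 31 mm) stands behind it in -y. It yields along -y to about 5 to 12 N of push near the arm's end, then snaps out behind the arm and holds it home.
- socket (a point): Centre of the lock socket in the plate's top, station frame (-61, 25, 20) mm: a slot 35 mm long along the station's y and 12 mm wide, over a hidden chamber. The plug lifts out only when its cross lug, and so its grip bar, lies along the slot within about 5 degrees.
- plug_grip (a point): Centre of the lock plug's black grip bar, 44 long (x), 12 thick, 30 mm high (z). Its foot is 75 mm below: stem 16 mm, 30 mm flange resting on the plate, shaft and 30 x 9 mm cross lug in the socket, parallel to the bar. Starts 1.1 to 1.45 rad anticlockwise from above of the slot; turns clockwise to a stop at most 6 degrees past it. Lift 25 mm to clear. Locked, it bars the arm's way. About 120 g.
- swing_arm: Loose aluminium arm on the pivot pin, sliding on the plate: origin on the pivot axis at its underside, x towards its free end. 200 long from the axis, 24 wide, 28 mm high, round end, about 0.4 kg. A round sample box (62 mm wide seat, 16 mm high) is fixed on it 85 mm out. Starts 72 to 84 degrees from home, pointing to the station's front. Home: x along the station's -y.
- free_end (a point): Point on the arm 188 mm from the pivot axis, on its centre line, half-way up. To bring the arm home this end is pushed first to the station's -y, then round to its +x, by the side that faces the station's +y at the start (the arm's own -y side).
- end_stop: Fixed rubber-covered post, 16 mm thick, 26 mm high, origin at its foot, under the hood at station (95, -40, 20) mm. The arm is home when it rests against it, 150 mm from the pivot. Not to be pressed with more than 50 N.
- parts_bin_in (a point): Centre of the inner floor (4 mm above the worktop) of the open grey parts bin: 118 x 118 mm outside, 55 mm high, walls 4 mm, fixed. The plug may stand leaning in it.
- brass_weight: Brass weight with a knob, 29 mm wide, 47 mm high, loose on the front right corner of the station's plate; origin at its underside. A bystander.
- plug_foot (a point): Centre of the lock plug's cross lug, 72 mm below plug_grip on the plug's axis; hidden in the socket at the start.
Mind the look-alikes: they are no part of the job. Leave any blue or turquoise look-alike of the part that bears plug_grip alone.

How it is judged (in metres and radians):
On the way:
1. the lock plug is lifted clear of its socket (z of plug_grip in the frame of station above 0.102 m), for 0.1 s.
At the end, for the whole second after the job is handed in: The arm sits flat on its pin (4 mm, 0.05 rad) and lies home under the hood, within 0.03 rad of the station's y, at rest; the plug is in the bin: foot within 57 mm of its centre each way and under 45 mm high, grip within 90 mm each way and under 95 mm high (angle between the x axis of swing_arm and the y axis of station, either way round below 0.03 rad and y of free_end in the frame of station below -0.07 m and horizontal distance between swing_arm and pivot_pin below 0.004 m and angle between swing_arm's own z axis and vertical below 0.05 rad and linear speed of swing_arm below 0.01 m/s and x of plug_foot in the frame of parts_bin_in between -0.057 and 0.057 m and y of plug_foot in the frame of parts_bin_in between -0.057 and 0.057 m and x of plug_grip in the frame of parts_bin_in between -0.09 and 0.09 m and y of plug_grip in the frame of parts_bin_in between -0.09 and 0.09 m and height (world z) of plug_foot below 0.045 m and height (world z) of plug_grip below 0.095 m); the robot touches nothing.
It fails at once if the arm is rammed or pressed against the end stop with more than 50 N (contact force between swing_arm and end_stop above 50 N).
It fails at once if the brass weight is shifted by more than 20 mm or knocked over (distance of brass_weight from where it was at the start of the episode above 0.02 m or angle between brass_weight's own z axis and vertical above 0.3 rad).
It also fails if it takes over 67 s, if anything falls off the work surface, if the arm or the gripper's body presses on something with over 40 N, if the wrist force passes 120 N, or if a joint passes its speed limit or range.

## Robot

A 6-joint arm with a two-finger parallel gripper is mounted at the origin on a cart in front of the work surface, level with it; the furniture and walls round the work are solid. World frame = base frame: x ahead of the robot, y to its left, z up, the work surface at z = 0. Lengths are in m, angles in degrees, forces in N, time in s.
With the tool pointing down it reaches from about 0.375 to 0.9 m from the base axis. Payload 3.1 kg.
Tool frame: the origin (TCP) lies at the very end of the fingers, on their centre line; the grasp point (between the pads) lies behind it (bot.grip_depth is the z of the grasp point in the tool frame, in m); z points along the fingers, y is the direction in which the jaws open and shut (so a half turn about z gives the same grasp; the last joint's range is limited). The gripper opens to 87 mm and grips with 3 to 60 N. Pads are 19 mm wide; open, the fingers measure 117 mm over their backs; the gripper's body (75 mm by 190 mm) begins 51 mm behind the grasp point.
Start: joints at [56.236, 30.224, 82.088, -0, 67.689, -10.227], TCP at [0.25, 0.573, 0.223] pointing down, gripper open.
Joint ranges: [-176.69, 176.69], [-43.24, 126.21], [12.49, 139.97], [-82, 262], [0, 151.66], [-163.58, 163.58]. Speed limits (degrees/s): [159.86, 159.86, 180, 180, 180, 180].

## Interface

Orientations are given as a 3x3 rotation matrix whose columns are the frame's x, y, z axes.
In Python, from rig import bot, vision gives the robot as it stands. The module is installed in compiled form; this text tells all that it offers.
- The arm moves only by the shell command python3 -m jog 'ROWS'. ROWS is JSON, a list of rows, each a list of 3 entries, a list of its own where there are three numbers: the shift along the tool's x, y, z in mm, then the turn, a rotation vector about the tool's x, y, z in degrees, then the closure, from 0 (fully open) to 1 (shut). In form: [[[dx, dy, dz], [wx, wy, wz], fingers], ...]. A call has 1 to 12 rows; each row is the pose to reach, as a shift and turn from the pose commanded when the call began, along the tool's axes at that moment; what a row does not reach only later rows make up. A row lasts 1/12 s, in which the tool goes at most 41.7 mm and 7.16 degrees, less where a joint would pass 70% of its speed; a pose out of reach is approached as far as the arm can. A call with a gripper value outside its range is refused whole. The fingers move at their own pace and stop on an object; the grip force is fixed at half the most. Time passes only in rows, so rows that repeat a pose let the fingers close. It gives the time, the measured TCP pose, the force and the opening at its end, in the units of the state.
- bot.read_state(): the state, without advancing time (a new reading comes with each control period).
- vision.capture(name): name is "scene" or "top" or "wrist"; returns the picture (420x560x3 uint8, red, green, blue); there is no depth.
- vision.camera_info(name): a dict with "intrinsics" (3x3 intrinsics, pixels), "camera_from_world" (4x4, takes a point from world to camera coordinates); the wrist camera has in their place "mount" (4x4, takes a point from camera to tool coordinates, whose origin is the TCP and whose axes are the flange's). Camera axes: x right, y up, looking along -z (the intrinsics and any distortion apply to the point x, -y, -z); pixel columns grow to the right and rows downward; lengths in m; the calibration is good to about 2 mm. A picture is of the moment at which its call begins: read the wrist's pose just before it. camera_info takes no time and is no camera call.
- bot.hand_in(): hands the job in, once; it reports no verdict.
The state is a dict: "time_s": time; "joint_positions": joint angles; "qvel": joint speeds; "tau": joint torques, N m; "position": TCP position; "tcp_rot": TCP orientation; "force": force on the tool from outside, world axes, zero at the start; "moment": the same for the moment, N m; "opening": opening from 0.0 (shut) to 1.0 (fully open).
Only numpy, scipy, OpenCV 4.12 (cv2) and the standard library are available. Lean on these libraries where they do the work, as an engineer would, in place of code of your own. Each camera call takes 0.05 s, during which the arm holds its last target. There are 200 camera calls.

## Working session

There is one attempt and no reset: what is moved stays moved. The work goes in short steps, Python scripts to look and compute and a shell command to move; the robot and the scene stay as the last step left them, time stands still between calls to the robot, and variables do not carry over. Pictures are saved under pics/ and viewed, about 8 in all and at most 12, crops included, and the job is handed in when it is done.

```bash
mkdir -p pics
python3 - <<'E'
from rig import bot, vision
import cv2, numpy as np
s=bot.read_state(); print(s, bot.grip_depth)
for n in("scene","top"):
    im=vision.capture(n); np.save(f"pics/{n}0.npy",im); cv2.imwrite(f"pics/{n}0.png",im[:,:,::-1]); i=vision.camera_info(n); print(n,{k:np.round(v,4).tolist() if not isinstance(v,str) else v for k,v in i.items()})
print({k:np.round(v,4).tolist() for k,v in vision.camera_info("wrist").items()})
E
```

```text
{'time_s': 0.0, 'joint_positions': array([ 5.62372166e+01,  3.02793923e+01,  8.21561991e+01,  8.24586684e-05,
        6.76892072e+01, -1.02278512e+01]), 'qvel': array([-0.06987562, -0.01648172,  0.03854973, -0.04202164, -0.03197537,
       -0.10973725]), 'tau': array([-1.38964402e-03, -4.40049469e+01, -1.76588380e+01,  6.31736079e-02,
        5.82755136e-02, -1.60898462e-04]), 'position': array([0.24913245, 0.5724018 , 0.22156811]), 'tcp_rot': array([[-9.16816340e-01,  3.99307314e-01, -1.21162279e-03],
       [ 3.99308964e-01,  9.16814635e-01, -1.81005040e-03],
       [ 3.88067141e-04, -2.14329562e-03, -9.99997628e-01]]), 'force': array([ 0.05498606, -0.06283679, -0.26078323]), 'moment': array([ 0.06731707, -0.01853548, -0.01135542]), 'opening': 0.9999087677438778} -0.0187
scene {'intrinsics': [[428.4178, 0.0, 273.6838], [0.0, 428.4178, 205.5143], [0.0, 0.0, 1.0]], 'camera_from_world': [[0.4611, -0.8872, 0.0149, -0.4267], [0.6263, 0.3373, 0.7028, -0.3905], [-0.6286, -0.3147, 0.7112, -0.8227], [0.0, 0.0, 0.0, 1.0]]}
top {'intrinsics': [[468.2315, 0.0, 285.3674], [0.0, 468.2315, 213.276], [0.0, 0.0, 1.0]], 'camera_from_world': [[-0.2491, -0.9685, 0.007, -0.0164], [0.9271, -0.2364, 0.2908, -0.6199], [-0.28, 0.0789, 0.9568, -0.9153], [0.0, 0.0, 0.0, 1.0]]}
{'intrinsics': [[305.2289, 0.0, 274.5592], [0.0, 305.2289, 208.8658], [0.0, 0.0, 1.0]], 'mount': [[0.0001, 0.9708, 0.2401, 0.0648], [1.0, 0.0002, -0.001, 0.0005], [-0.001, 0.2401, -0.9708, -0.1617], [0.0, 0.0, 0.0, 1.0]]}
```

View pics/top0.png

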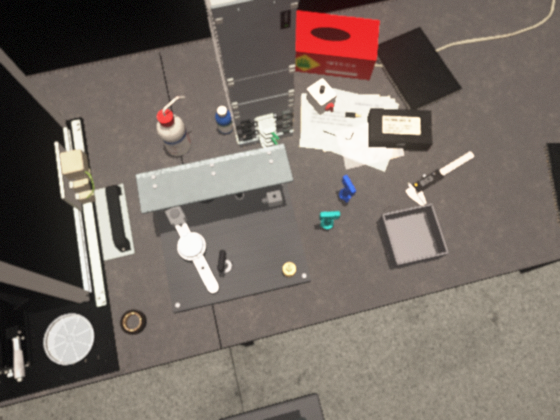

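View pics/scene0.png

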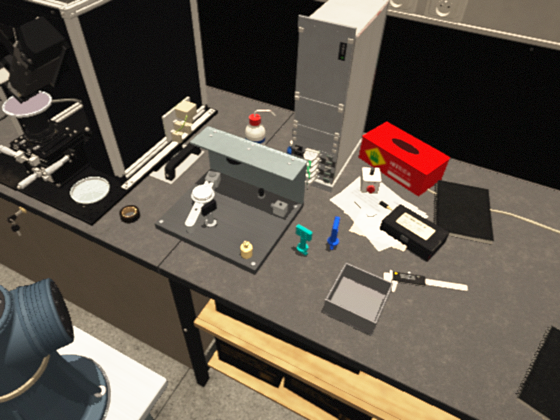

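Top view: station plate with front corners near (173,307) and (308,286), plug at about (223,262), arm from (176,214) to (212,287), brass weight (289,268), bin (413,236). The blue and turquoise look-alikes stand to the right. I'll measure roughly and zoom in.

```bash
cat > h.py <<'E'
import numpy as np, cv2
from rig import bot, vision
def cam(n, st=None):
    i=vision.camera_info(n); K=np.array(i["intrinsics"])
    if n=="wrist":
        T=np.eye(4);T[:3,:3]=st["tcp_rot"];T[:3,3]=st["position"]; W=T@np.array(i["mount"])
    else: W=np.linalg.inv(np.array(i["camera_from_world"]))
    return K,W
def ray(C,u,v,z):
    K,W=C; d=np.linalg.solve(K,[u,v,1.]); d=W[:3,:3]@(d*[1,-1,-1]); o=W[:3,3]
    return o+d*(z-o[2])/d[2]
def proj(C,p):
    K,W=C; q=np.linalg.inv(W)@np.r_[p,1]; x=K@(q[:3]*[1,-1,-1]); return x[:2]/x[2]
E
python3 - <<'E'
from h import *
C=cam("top")
for n,u,v,z in[("FL",173,307,.02),("FR",308,286,.02),("binc",413,236,.055),("plug",223,262,.095),("weight",289,268,.06),("armend",212,287,.048),("pin",176,214,.056)]: print(n,ray(C,u,v,z).round(4))
im=np.load("pics/top0.npy")
c=cv2.resize(im[130:320,125:325],None,fx=4,fy=4,interpolation=cv2.INTER_CUBIC)[:600*2]
cv2.imwrite("pics/t1.png",cv2.resize(im[170:316,125:320],None,fx=4,fy=4,interpolation=cv2.INTER_CUBIC)[:,:,::-1])
E
```

```text
FL [0.4715 0.1145 0.02  ]
FR [ 0.4426 -0.1823  0.02  ]
binc [ 0.487  -0.4326  0.055 ]
plug [ 0.5252 -0.0175  0.095 ]
weight [ 0.485  -0.1493  0.06  ]
armend [0.4882 0.0204 0.048 ]
pin [0.6656 0.0638 0.056 ]
```

View pics/t1.png

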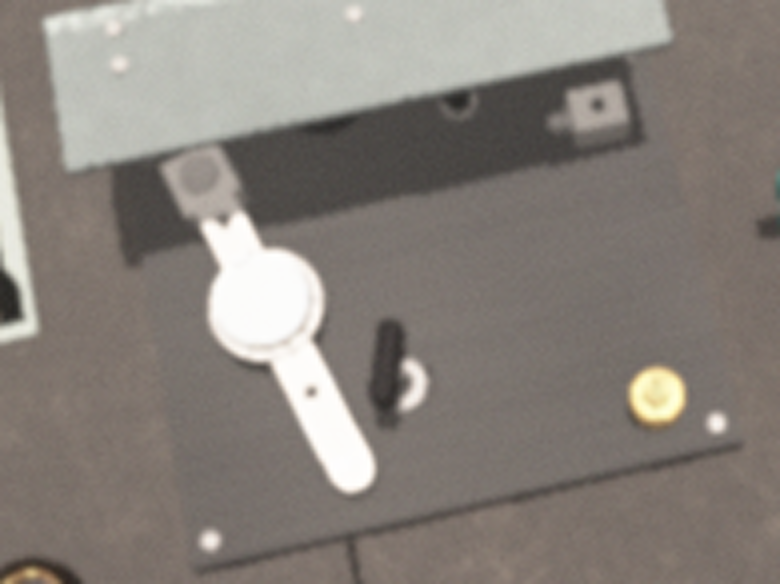

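The crop shows plate front corners at (174,313) and (310,281), arm end near (213,290), black bar at (222,261), flange at (227,266) and weight at (289,268).

Run:
```python
from h import *
C=cam("top"); f=lambda u,v,z: ray(C,125+u/4,170+v/4,z)
pts=[((-135,155),f(197,568,.02)),((-135,-155),f(740,441,.02)),((75,110),f(200,175,.056)),((-61,25),f(404,383,.025))]
A=np.array([p[0] for p in pts])/1e3; B=np.array([p[1][:2] for p in pts])
a=A-A.mean(0); b=B-B.mean(0); th=np.arctan2((a[:,0]*b[:,1]-a[:,1]*b[:,0]).sum(),(a*b).sum())
R=np.array([[np.cos(th),-np.sin(th)],[np.sin(th),np.cos(th)]]); t=B.mean(0)-R@A.mean(0)
print("station",t,np.degrees(th),"resid mm",((A@R.T+t-B)*1e3).round(1).tolist())
e1,e2=f(392,322,.092),f(381,405,.092); print("bar",(e1+e2)/2,np.degrees(np.arctan2(*(e1-e2)[[1,0]])))
S=lambda p:((p[:2]-t)@R*1e3).round(1)
print("bar st",S((e1+e2)/2),"weight",f(657,393,.06),S(f(657,393,.06)),"arm end",S(f(350,470,.048)),"ball",S(f(557,122,.036)),"socket w",R@[-.061,.025]+t)
```

```text
station [ 0.59109837 -0.04193405] -1.2556416418840406 resid mm [[-0.8, 2.2], [-1.0, -4.0], [1.8, 0.5], [0.0, 1.3]]
bar [ 0.52900594 -0.01508819  0.092     ] -19.624884298002065
bar st [-62.7  25.5] weight [ 0.48434424 -0.14969609  0.06      ] [-104.4 -110.1] arm end [-105.6   59.2] ball [ 65.5 -91.6] socket w [ 0.53066085 -0.01560334]
```

```bash
cat >> h.py <<'E'
from scipy.spatial.transform import Rotation as Ro
TH=np.radians(-1.26); ST=np.array([.5911,-.0419,0]); SR=Ro.from_rotvec([0,0,TH]).as_matrix()
def down(yaw, tilt=0):  # yaw = world angle of jaw (tool y) axis, tool z down
    y=np.radians(yaw); ty=np.array([np.cos(y),np.sin(y),0]); tz=np.array([0,0,-1.]); return np.c_[np.cross(ty,tz),ty,tz]
def rel(p0,R0,p,R):
    p0,R0,p,R=map(np.asarray,(p0,R0,p,R))
    print("shift mm",(R0.T@(p-p0)*1e3).round(1).tolist(),"turn deg",np.degrees(Ro.from_matrix(R0.T@R).as_rotvec()).round(2).tolist())
E
python3 - <<'E'
from h import *
Cs=cam("scene");Ct=cam("top")
print("post",ray(Cs,122,190,0),"rail end",ray(Ct,100,303,0),"edges",ray(Ct,220,348,0),ray(Ct,0,398,0),ray(Ct,118,372,0),"disc",ray(Ct,70,340,0))
s=bot.read_state(); p0=np.array([.25,.573,.223]);R0=down(66.5); print(R0-s["tcp_rot"])
rel(p0,R0,[.27,.28,.223],down(70.4)); rel(p0,R0,[.42,.02,.223],down(70.4))
rel([.27,.28,.223],down(70.4),[.45,.0,.22],down(70.4))
E
```

```text
post [0.53566286 0.29751542 0.        ] rail end [0.52339833 0.27367546 0.        ] edges [0.36304993 0.03586356 0.        ] [0.37919394 0.50335896 0.        ] [0.36902072 0.25663073 0.        ] disc [0.46041785 0.34755238 0.        ]
[[-2.36705263e-04 -5.42554703e-04  1.05315332e-03]
 [-5.43808542e-04  2.38035181e-04  1.59575488e-03]
 [-3.28382619e-04  1.88354199e-03 -1.82778445e-06]]
shift mm [-135.2, -260.7, 0.0] turn deg [0.0, 0.0, -3.9]
shift mm [-376.4, -439.3, 0.0] turn deg [0.0, 0.0, -3.9]
shift mm [-263.5, -203.4, 3.0] turn deg [0.0, 0.0, 0.0]
```

```bash
python3 -m jog '[[[-163,-249,0],[0,0,-3.9],0.4],[[-163,-249,0],[0,0,-3.9],0.4],[[-163,-249,0],[0,0,-3.9],0.4],[[-163,-249,0],[0,0,-3.9],0.4],[[-163,-249,0],[0,0,-3.9],0.4],[[-163,-249,0],[0,0,-3.9],0.4],[[-163,-249,0],[0,0,-3.9],0.4],[[-163,-249,0],[0,0,-3.9],0.4],[[-163,-249,0],[0,0,-3.9],0.4]]'
python3 - <<'E'
from h import *
print(bot.read_state()["joint_positions"])
rel([.30,.28,.223],down(70.4),[.43,-.005,.24],down(70.4))
E
```

```text
time_s: 0.85
position: [0.2995, 0.2776, 0.2225]
tcp_rot: [[-0.94, 0.341, -0.001], [0.341, 0.94, -0.0], [0.001, -0.001, -1.0]]
force: [0.3, 0.1, 0.0]
opening: 0.605
[ 2.70517219e+01  1.35375042e+01  1.11413765e+02 -1.41479232e-03
  5.51084748e+01 -4.30304737e+01]
shift mm [-218.1, -224.9, -17.0] turn deg [0.0, 0.0, 0.0]
```

```bash
python3 -m jog '[[[-218,-225,-17],[0,0,0],0.4],[[-218,-225,-17],[0,0,0],0.4],[[-218,-225,-17],[0,0,0],0.4],[[-218,-225,-17],[0,0,0],0.4],[[-218,-225,-17],[0,0,0],0.4],[[-218,-225,-17],[0,0,0],0.4],[[-218,-225,-17],[0,0,0],0.4],[[-218,-225,-17],[0,0,0],0.4],[[-218,-225,-17],[0,0,0],0.4],[[-218,-225,-17],[0,0,0],0.4]]'
python3 - <<'E'
from h import *
s=bot.read_state(); im=vision.capture("wrist"); np.save("pics/w1.npy",im); cv2.imwrite("pics/w1.png",im[:,:,::-1])
import pickle; pickle.dump(s,open("pics/w1.pkl","wb")); print(s["position"],s["joint_positions"].round(1))
E
```

```text
time_s: 1.68
position: [0.4304, -0.0054, 0.2394]
tcp_rot: [[-0.941, 0.337, 0.0], [0.337, 0.941, 0.001], [0.0, 0.001, -1.0]]
force: [-0.2, -0.2, -0.8]
opening: 0.6
[ 0.43041903 -0.00537964  0.2393617 ] [-1.570e+01  1.380e+01  1.074e+02  1.000e-01  5.880e+01 -8.600e+01]
```

View pics/w1.png

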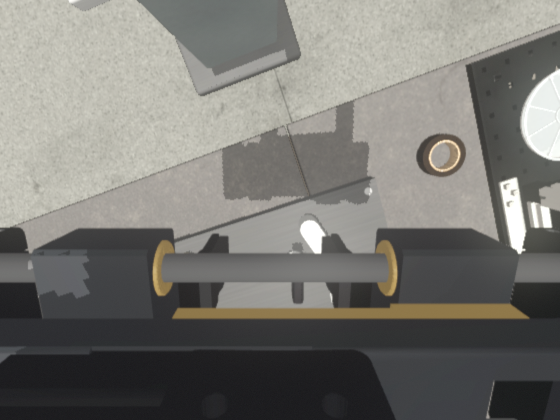

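The wrist view shows the arm end at (312,232), the plate's front left corner at (372,178) and the bar partly hidden behind the gripper rod at (298,290). I'll go above the plug and look again.

Run:
```python
from h import *
import pickle
s=pickle.load(open("pics/w1.pkl","rb")); C=cam("wrist",s); f=ray(C,372,178,.02); print(f, SR.T@(f-ST))
rel([.43,-.005,.24],down(70.4),[.528,-.0155,.17],down(70.4))
```

```text
[0.4622548  0.11426862 0.02      ] [-0.1322481   0.15329763  0.02      ]
shift mm [-95.8, 23.0, 70.0] turn deg [0.0, 0.0, 0.0]
```

```bash
python3 -m jog '[[[-96,23,70],[0,0,0],0.4],[[-96,23,70],[0,0,0],0.4],[[-96,23,70],[0,0,0],0.4],[[-96,23,70],[0,0,0],0.4],[[-96,23,70],[0,0,0],0.4]]'
python3 - <<'E'
from h import *
s=bot.read_state(); im=vision.capture("wrist"); np.save("pics/w2.npy",im); cv2.imwrite("pics/w2.png",cv2.resize(im[120:270,190:390],None,fx=4,fy=4)[:,:,::-1])
import pickle; pickle.dump(s,open("pics/w2.pkl","wb")); print(s["position"],s["joint_positions"].round(1))
E
```

```text
time_s: 2.15
position: [0.5267, -0.0137, 0.1672]
tcp_rot: [[-0.943, 0.333, -0.005], [0.333, 0.943, 0.002], [0.006, -0.0, -1.0]]
force: [-0.3, -0.2, -0.1]
opening: 0.599
[ 0.52665198 -0.01368267  0.16717468] [-13.7  27.2  99.2   0.   53.9 -84.2]
```

View pics/w2.png

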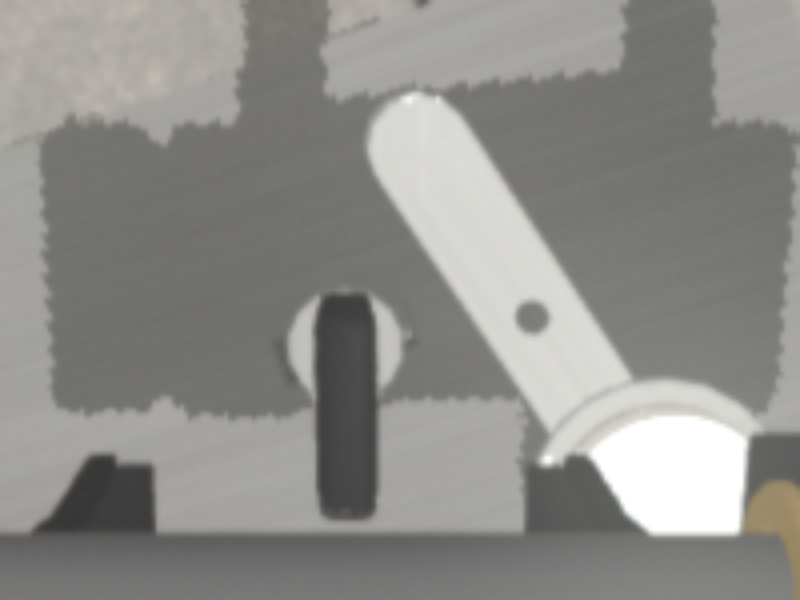

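The plug bar is centred at u≈276.5 and aligned with the tool x axis. It spans rows 193 to 250, with the flange below it at (278,205).

Run:
```python
from h import *
import pickle
s=pickle.load(open("pics/w2.pkl","rb")); C=cam("wrist",s)
g=lambda u,v,z: ray(C,190+u/4,120+v/4,z)
a,b=g(347,516,.092),g(346,310,.092); print(a,b,np.linalg.norm(a-b),np.degrees(np.arctan2(*(a-b)[[1,0]])))
F=g(347,343,.023); print("flange",F, SR.T@(F-ST))
d=a-b; d/=np.linalg.norm(d); ctr=a-d*.022; print("ctr from far end",ctr, SR.T@(ctr-ST))
e=g(420,93,.048); print("arm tip",SR.T@(e-ST))
T=np.eye(4); print("tool offset of ctr mm", s["tcp_rot"].T@(ctr-s["position"])*1e3, "flange",s["tcp_rot"].T@(F-s["position"])*1e3)
# arm edges -> tip centre, sub 12
```

```text
[ 0.55343002 -0.02047446  0.092     ] [ 0.51246004 -0.00628792  0.092     ] 0.043356630467775735 -19.099269160202713
flange [ 0.5340436  -0.01309105  0.023     ] [-0.0576761   0.02754735  0.023     ]
ctr from far end [ 0.53264106 -0.01327593  0.092     ] [-0.05907424  0.02733167  0.092     ]
arm tip [-0.11301056  0.06273068  0.048     ]
tool offset of ctr mm [-5.94017969  2.38964289 75.14166793] flange [ -7.59466748   3.04102358 144.1332593 ]
```

```bash
python3 -m jog '[[[-5,3,60],[0,0,0],0.55],[[-5,3,60],[0,0,0],0.55],[[-5,3,112],[0,0,0],0.55],[[-5,3,112],[0,0,0],0.55],[[-5,3,112],[0,0,0],0.55],[[-5,3,112],[0,0,0],1],[[-5,3,112],[0,0,0],1],[[-5,3,112],[0,0,0],1],[[-5,3,112],[0,0,0],1],[[-5,3,112],[0,0,0],1],[[-5,3,112],[0,0,0],1]]'
```

```text
time_s: 3.12
position: [0.5341, -0.0152, 0.059]
tcp_rot: [[-0.942, 0.336, 0.003], [0.336, 0.942, -0.0], [-0.003, 0.001, -1.0]]
force: [-0.7, 1.4, 7.0]
opening: 0.155
```

```bash
python3 -m jog '[[[0,0,0],[0,0,7],1],[[0,0,0],[0,0,14],1],[[0,0,0],[0,0,21],1],[[0,0,0],[0,0,28],1],[[0,0,0],[0,0,35],1],[[0,0,0],[0,0,42],1],[[0,0,0],[0,0,49],1],[[0,0,0],[0,0,56],1],[[0,0,0],[0,0,62],1],[[0,0,0],[0,0,67],1],[[0,0,0],[0,0,70],1],[[0,0,0],[0,0,70],1]]'; python3 -c "
from h import *
s=bot.read_state(); print(s['moment'],s['joint_positions'])"
```

```text
time_s: 4.12
position: [0.5344, -0.0154, 0.059]
tcp_rot: [[-0.004, 1.0, 0.003], [1.0, 0.004, -0.001], [-0.001, 0.003, -1.0]]
force: [-0.4, 0.2, 7.5]
opening: 0.159
[-0.09796545  0.09975409 -0.05810745] [-1.36332839e+01  3.77732527e+01  1.02619029e+02 -6.98084228e-03
  3.94228249e+01 -1.38831521e+01]
```

```bash
python3 -m jog '[[[0,0,0],[0,0,2],1],[[0,0,0],[0,0,4],1],[[0,0,0],[0,0,4],1]]'; python3 -c "
from h import *
s=bot.read_state(); print(s['moment'],s['joint_positions'])"
```

```text
time_s: 4.37
position: [0.5343, -0.0154, 0.059]
tcp_rot: [[0.064, 0.998, 0.003], [0.998, -0.064, -0.001], [-0.001, 0.003, -1.0]]
force: [-0.2, 0.5, 7.2]
opening: 0.16
[-0.00451283  0.09335987  0.03118924] [-1.36299517e+01  3.77719335e+01  1.02626602e+02 -8.29796739e-03
  3.94332158e+01 -9.93093659e+00]
```

```bash
python3 -m jog '[[[0,0,0],[0,0,1],1],[[0,0,0],[0,0,2],1],[[0,0,0],[0,0,2],1]]'; python3 -c "
from h import *
s=bot.read_state(); print(s['moment'],s['joint_positions'])"
```

```text
time_s: 4.62
position: [0.534, -0.0153, 0.059]
tcp_rot: [[0.098, 0.995, 0.002], [0.995, -0.098, -0.001], [-0.0, 0.002, -1.0]]
force: [-0.6, 0.4, 7.8]
opening: 0.158
[-0.03540925  0.21339737  0.06483118] [-1.36259372e+01  3.77657527e+01  1.02642294e+02 -9.59617032e-03
  3.94609231e+01 -7.96899661e+00]
```

```bash
python3 -m jog '[[[0,0,0],[0,0,-2],1],[[0,0,0],[0,0,-2.5],1],[[0,0,-3],[0,0,-2.5],1],[[0,0,-6],[0,0,-2.5],1],[[0,0,-9],[0,0,-2.5],1],[[0,0,-12],[0,0,-2.5],1],[[0,0,-12],[0,0,-2.5],1]]'; python3 -c "
from h import *
s=bot.read_state(); print(s['moment'],s['joint_positions'])"
```

```text
time_s: 5.2
position: [0.5334, -0.0151, 0.07]
tcp_rot: [[0.055, 0.998, 0.001], [0.998, -0.055, -0.0], [-0.0, 0.001, -1.0]]
force: [-0.6, 0.4, -1.6]
opening: 0.161
[-0.10848641  0.09364163  0.01102304] [-1.36259210e+01  3.66394038e+01  1.02372104e+02  1.10805659e-04
  4.09430438e+01 -1.04831155e+01]
```

```bash
python3 -m jog '[[[0,0,-12],[0,0,0],1],[[0,0,-24],[0,0,0],1],[[0,0,-60],[0,0,0],1],[[0,-5,-90],[0,0,0],1],[[0,-10,-120],[0,0,0],1],[[0,-10,-120],[0,0,0],1],[[0,-10,-120],[0,0,0],1]]'
python3 - <<'E'
from h import *
im=vision.capture("top"); np.save("pics/top2.npy",im)
im2=vision.capture("scene")
cv2.imwrite("pics/x2.png",np.hstack([cv2.resize(im[150:330,130:460],(660,360)),])[:,:,::-1]); cv2.imwrite("pics/s2.png",cv2.resize(im2[150:350,140:420],(784,560))[:,:,::-1])
# bin: grey inner region corners from first picture
t=np.load("pics/top0.npy")[195:275,375:455]; g=cv2.cvtColor(t,cv2.COLOR_RGB2HSV)
m=((g[...,2]>110)&(g[...,1]<60)).astype(np.uint8); n,l,st,c=cv2.connectedComponentsWithStats(m)
k=1+st[1:,4].argmax(); print(st[k],c[k]+[375,195]); cs,_=cv2.findContours((l==k).astype(np.uint8),0,2); print(cv2.minAreaRect(cs[0]))
E
```

```text
time_s: 5.78
position: [0.5239, -0.0146, 0.1911]
tcp_rot: [[0.055, 0.998, 0.004], [0.999, -0.055, -0.001], [-0.001, 0.004, -1.0]]
force: [-1.0, -0.5, -1.5]
opening: 0.163
[   0    0   80   80 5190] [415.69788054 233.86223507]
((39.5, 39.5), (79.0, 79.0), 90.0)
```

View pics/s2.png

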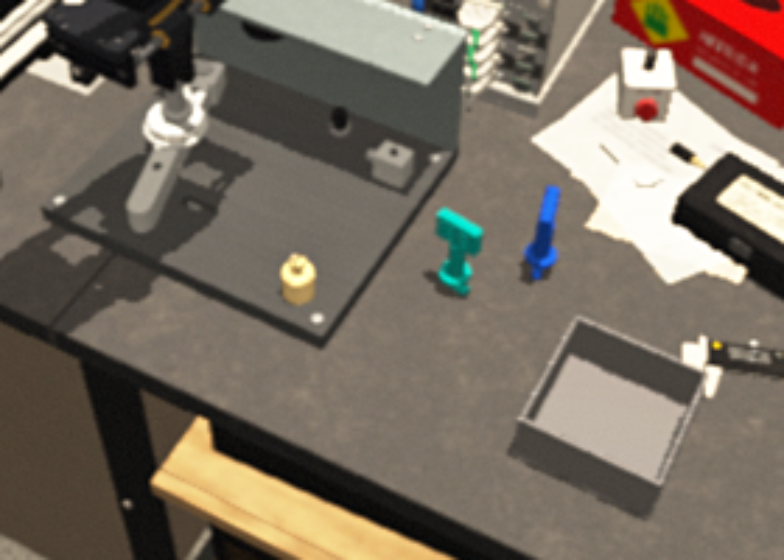

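The plug hangs in the gripper and the slot at (195,200) is empty. The bin rim corners are at (580,320), (705,378), (660,487) and (523,420) in the crop.

Run:
```python
from h import *
C=cam("scene"); q=[ray(C,140+u/2.8,150+v/2.8,.055) for u,v in[(580,320),(705,378),(660,487),(523,420)]]
print(np.round(q,4)); c=np.mean(q,0); print(c)
p=np.array([.5239,-.0146,.1911]); R=bot.read_state()["tcp_rot"]
for z in(.19,.065): rel(p,R,[c[0],c[1],z],R)
C=cam("scene"); print("turq",ray(C,140+455/2.8,150+288/2.8,0))
```

```text
[[ 0.5503 -0.3886  0.055 ]
 [ 0.5433 -0.4985  0.055 ]
 [ 0.4323 -0.4966  0.055 ]
 [ 0.4379 -0.3835  0.055 ]]
[ 0.49096142 -0.44179875  0.055     ]
shift mm [-428.4, -9.5, 1.0] turn deg [0.0, 0.0, 0.0]
shift mm [-428.4, -9.3, 126.0] turn deg [0.0, 0.0, 0.0]
turq [ 0.57298297 -0.26644659  0.        ]
```

```bash
python3 -m jog '[[[-424,-11,0],[0,0,0],1],[[-424,-11,0],[0,0,0],1],[[-424,-11,0],[0,0,0],1],[[-424,-11,0],[0,0,0],1],[[-424,-11,0],[0,0,0],1],[[-424,-11,0],[0,0,0],1],[[-424,-11,0],[0,0,0],1],[[-424,-11,0],[0,0,0],1],[[-424,-11,0],[0,0,0],1],[[-424,-11,0],[0,0,0],1],[[-424,-11,0],[0,0,0],1],[[-424,-11,0],[0,0,0],1]]'; python3 -m jog '[[[0,0,40],[0,0,0],1],[[0,0,80],[0,0,0],1],[[0,0,105],[0,0,0],1],[[0,0,118],[0,0,0],1],[[0,0,124],[0,0,0],1],[[0,0,124],[0,0,0],1]]'
```

```text
time_s: 6.88
position: [0.4875, -0.4403, 0.1866]
tcp_rot: [[0.059, 0.998, -0.002], [0.998, -0.059, 0.002], [0.001, -0.002, -1.0]]
force: [-0.3, -0.2, -0.9]
opening: 0.161
time_s: 7.38
position: [0.4887, -0.4354, 0.0638]
tcp_rot: [[0.054, 0.999, -0.002], [0.999, -0.054, 0.003], [0.003, -0.002, -1.0]]
force: [0.3, 0.1, -0.7]
opening: 0.16
```

```bash
python3 -m jog '[[[0,0,3],[0,0,0],1],[[0,0,3],[0,0,0],1],[[0,0,3],[0,0,0],0.5],[[0,0,3],[0,0,0],0.5],[[0,0,3],[0,0,0],0.5],[[0,0,3],[0,0,0],0.5],[[0,0,-30],[0,0,0],0.5],[[0,0,-70],[0,0,0],0.5],[[0,0,-150],[0,0,0],0.5],[[0,0,-150],[0,0,0],0.5],[[0,0,-150],[0,0,0],0.5],[[0,0,-150],[0,0,0],0.5]]';  python3 - <<'E'
from h import *
im2=vision.capture("scene")
cv2.imwrite("pics/s3.png",cv2.resize(im2[190:350,250:420],(680,640))[:600,:,::-1])
E
```

```text
time_s: 8.38
position: [0.4902, -0.4388, 0.2196]
tcp_rot: [[0.055, 0.998, 0.005], [0.998, -0.055, -0.006], [-0.006, 0.005, -1.0]]
force: [-0.6, 0.2, -0.3]
opening: 0.501
```

View pics/s3.png

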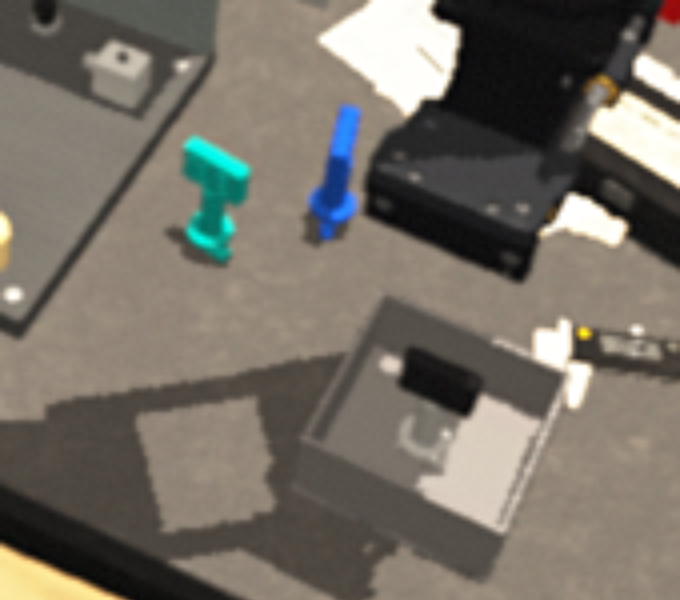

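The plug stands upright inside the bin, and the look-alikes are untouched. Next I'll work out the approach and the sweep.

```bash
cat >> h.py <<'E'
def tool(t):  # tilt t deg, tool y along station +y, wrist back to front
    s,c=np.sin(np.radians(t)),np.cos(np.radians(t)); return SR@np.c_[[-c,0,-s],[0,1,0],[s,0,-c]]
def tcp(phi,gap=0,rho=168,z=.036,t=20):
    f=np.radians(phi); d=np.array([-np.sin(f),-np.cos(f)]); n=np.array([-np.cos(f),np.sin(f)])
    s=9.5*np.cos(np.radians(t))*abs(np.cos(f))+15*abs(np.sin(f))
    p=np.array([75,110])+rho*d+n*(12+s+gap); return ST+SR@np.r_[p/1e3,z]
E
python3 - <<'E'
from h import *
s=bot.read_state(); p=s["position"];R=s["tcp_rot"]; print(s["joint_positions"])
P=tcp(76,12); print(P); P[2]=.22
rel(p,R,P,tool(0)); rel(P,tool(0),P,tool(20))
Q=tcp(76,12); rel(P,tool(0),Q,tool(20))
E
```

```text
[-5.15479756e+01  3.29648937e+01  7.77447481e+01 -1.61044297e-03
  6.91602061e+01 -4.84099059e+01]
[0.49565815 0.06908737 0.036     ]
shift mm [506.1, -21.1, -4.1] turn deg [-0.01, 0.14, -91.88]
shift mm [0.0, 0.0, 0.0] turn deg [0.0, -20.0, -0.0]
shift mm [0.0, 0.0, 184.0] turn deg [0.0, -20.0, -0.0]
```

```bash
python3 -m jog '[[[506,-21,-10],[0,0,-92],1],[[506,-21,-10],[0,0,-92],1],[[506,-21,-10],[0,0,-92],1],[[506,-21,-10],[0,0,-92],1],[[506,-21,-10],[0,0,-92],1],[[506,-21,-10],[0,0,-92],1],[[506,-21,-10],[0,0,-92],1],[[506,-21,-10],[0,0,-92],1],[[506,-21,-10],[0,0,-92],1],[[506,-21,-10],[0,0,-92],1],[[506,-21,-10],[0,0,-92],1],[[506,-21,-10],[0,0,-92],1]]'
python3 - <<'E'
from h import *
s=bot.read_state(); p=s["position"];R=s["tcp_rot"]; print(s["joint_positions"])
P=tcp(76,12); P[2]=.11
rel(p,R,P,tool(20))
E
```

```text
time_s: 9.43
position: [0.4936, 0.0647, 0.2236]
tcp_rot: [[-0.993, 0.12, -0.005], [0.12, 0.993, 0.0], [0.005, -0.0, -1.0]]
force: [0.9, -0.4, -0.1]
opening: 0.002
[-5.41876047e+00  2.04976804e+01  9.97667250e+01  4.55541677e-05
  6.00043975e+01 -8.85553102e+01]
shift mm [-2.1, 4.6, 113.5] turn deg [-0.97, -20.25, -5.55]
```

```bash
python3 -m jog '[[[-2,5,114],[-1,-20,-5.6],1],[[-2,5,114],[-1,-20,-5.6],1],[[-2,5,114],[-1,-20,-5.6],1],[[-2,5,114],[-1,-20,-5.6],1],[[-2,5,114],[-1,-20,-5.6],1],[[-2,5,114],[-1,-20,-5.6],1]]'
python3 - <<'E'
from h import *
s=bot.read_state(); p=s["position"];R=s["tcp_rot"]; print(s["joint_positions"])
rel(p,R,tcp(76,12),tool(20))
im=vision.capture("scene"); t=vision.capture("top")
cv2.imwrite("pics/m1.png",np.hstack([cv2.resize(im[110:290,110:310],(400,360)),cv2.resize(t[150:330,130:330],(400,360))])[:,:,::-1])
E
```

```text
time_s: 9.93
position: [0.4908, 0.0682, 0.1065]
tcp_rot: [[-0.944, 0.027, 0.328], [0.026, 1.0, -0.007], [-0.328, 0.001, -0.945]]
force: [-0.7, 0.4, -0.3]
opening: 0.004
[  -6.01485081   28.56181749  121.02927392    7.84425193   11.40469238
 -101.90273866]
shift mm [18.6, 0.9, 68.2] turn deg [-0.02, -0.83, -0.28]
```

View pics/m1.png

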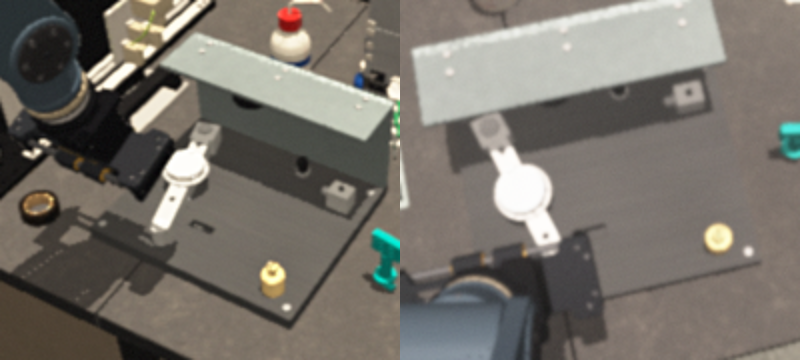

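Scene and top views: the gripper is on the +y side of the arm, which is still at its start, and the weight is in place. Joint 5 is near its limit when tilted here, so I'll start upright and tilt on the way.

Run:
```python
from h import *
s=bot.read_state(); p=s["position"];R=s["tcp_rot"]; print(s["joint_positions"])
rel(p,R,tcp(76,12,t=0),tool(0))
```

```text
[  -6.02591728   28.33482143  120.49322717    7.73912165   11.5967241
 -101.77277862]
shift mm [26.2, 1.6, 69.3] turn deg [-0.01, 19.74, -0.3]
```

```bash
python3 -m jog '[[[0,1,0],[0,7,0],1],[[0,1,0],[0,14,0],1],[[0,1,0],[0,19.7,0],1],[[13,1,35],[0,19.7,0],1],[[20,1,55],[0,19.7,0],1],[[26,1,69],[0,19.7,0],1],[[26,1,69],[0,19.7,0],1]]'
python3 - <<'E'
from h import *
s=bot.read_state(); p=s["position"];R=s["tcp_rot"]; print(s["joint_positions"])
for f in (76,73,69,65,61,57,53,49,45,41,38): rel(p,R,tcp(f,0,t=0),tool(0))
E
```

```text
time_s: 10.62
position: [0.4976, 0.068, 0.0361]
tcp_rot: [[-1.0, 0.028, 0.002], [0.028, 1.0, -0.0], [-0.002, -0.0, -1.0]]
force: [-0.5, -1.0, 0.5]
opening: 0.004
[-4.98830543e+00  3.89296512e+01  1.07790650e+02  4.84657157e-03
  3.31421054e+01 -9.34140907e+01]
shift mm [-1.0, -10.5, 0.1] turn deg [-0.01, 0.14, -0.32]
shift mm [-1.9, -19.1, 0.1] turn deg [-0.01, 0.14, -0.32]
shift mm [-3.7, -30.6, 0.1] turn deg [-0.01, 0.14, -0.32]
shift mm [-6.4, -42.0, 0.1] turn deg [-0.01, 0.14, -0.32]
shift mm [-9.9, -53.2, 0.1] turn deg [-0.01, 0.14, -0.32]
shift mm [-14.2, -64.3, 0.1] turn deg [-0.01, 0.14, -0.32]
shift mm [-19.3, -75.1, 0.1] turn deg [-0.01, 0.14, -0.32]
shift mm [-25.2, -85.6, 0.2] turn deg [-0.01, 0.14, -0.32]
shift mm [-31.9, -95.7, 0.2] turn deg [-0.01, 0.14, -0.32]
shift mm [-39.4, -105.4, 0.2] turn deg [-0.01, 0.14, -0.32]
shift mm [-45.5, -112.3, 0.2] turn deg [-0.01, 0.14, -0.32]
```

```bash
python3 -m jog '[[[-1,-10,0],[0,0,0],1],[[-2,-19,0],[0,0,0],1],[[-4,-31,0],[0,0,0],1],[[-6,-42,0],[0,0,0],1],[[-10,-53,0],[0,0,0],1],[[-14,-64,0],[0,0,0],1],[[-19,-75,0],[0,0,0],1],[[-25,-86,0],[0,0,0],1],[[-32,-96,0],[0,0,0],1],[[-39,-105,0],[0,0,0],1],[[-45,-112,0],[0,0,0],1]]'
python3 - <<'E'
from h import *
s=bot.read_state(); p=s["position"];R=s["tcp_rot"]; print(s["joint_positions"])
for f in (36,33,30,27,24,21,18,16,14,12): t=min(28,36-f)*1.17; rel(p,R,tcp(f,0,t=t),tool(t))
im=vision.capture("scene"); t=vision.capture("top")
cv2.imwrite("pics/m2.png",np.hstack([cv2.resize(im[110:290,110:310],(400,360)),cv2.resize(t[150:330,130:330],(400,360))])[:,:,::-1])
E
```

```text
time_s: 11.53
position: [0.5402, -0.0461, 0.0378]
tcp_rot: [[-1.0, 0.027, 0.005], [0.027, 1.0, -0.0], [-0.005, 0.0, -1.0]]
force: [-1.5, 2.7, 0.6]
opening: 0.006
[ -16.7412627    40.24390667  102.08422325    0.14413489   37.37356724
 -105.2894909 ]
shift mm [-4.0, -3.8, 1.8] turn deg [0.01, 0.31, -0.31]
shift mm [-10.8, -10.2, 1.9] turn deg [-0.0, -3.2, -0.31]
shift mm [-18.0, -16.3, 1.9] turn deg [-0.01, -6.71, -0.31]
shift mm [-25.5, -21.9, 1.9] turn deg [-0.02, -10.22, -0.31]
shift mm [-33.4, -27.2, 2.0] turn deg [-0.03, -13.73, -0.31]
shift mm [-41.7, -32.1, 2.0] turn deg [-0.04, -17.24, -0.3]
shift mm [-50.3, -36.5, 2.1] turn deg [-0.05, -20.75, -0.3]
shift mm [-56.2, -39.1, 2.1] turn deg [-0.06, -23.09, -0.3]
shift mm [-62.2, -41.6, 2.1] turn deg [-0.06, -25.43, -0.3]
shift mm [-68.3, -43.8, 2.2] turn deg [-0.07, -27.77, -0.3]
```

View pics/m2.png

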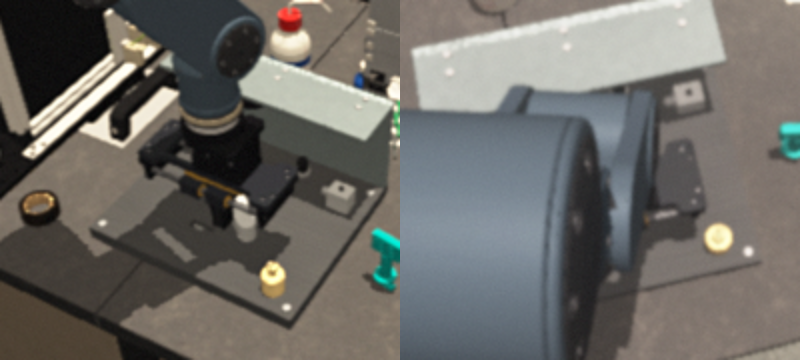

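The arm swings along with the fingers: its tip is at about (243,210) in the left view, the weight is untouched and the way to the catch is free.

```bash
python3 -m jog '[[[-4,-4,1],[0,0,0],1],[[-11,-10,2],[0,-4,0],1],[[-18,-16,2],[0,-8,0],1],[[-25,-22,2],[0,-12,0],1],[[-33,-27,2],[0,-16,0],1],[[-42,-32,2],[0,-20,0],1],[[-50,-36,2],[0,-24,0],1],[[-56,-39,2],[0,-26,0],1],[[-62,-42,2],[0,-28,0],1],[[-62,-42,2],[0,-28,0],1]]'
python3 - <<'E'
from h import *
s=bot.read_state(); p=s["position"];R=s["tcp_rot"]; print(s["joint_positions"],s["moment"])
print("station TCP",SR.T@(p-ST))
for f in (13,12,11,10,9,8,7,6,5,4,3,2,1,0,-1): print(f,end=" "); t=29; rel(p,R,tcp(f,0,t=t),tool(t))
E
```

```text
time_s: 12.47
position: [0.6193, -0.0871, 0.0549]
tcp_rot: [[-0.898, 0.038, 0.439], [0.031, 0.999, -0.024], [-0.439, -0.008, -0.898]]
force: [-0.8, 0.6, 0.2]
opening: 0.004
[ -22.39052006   40.00670235  109.40974498   55.42500193   10.15213082
 -163.47686969] [0.02874447 0.32349082 0.0007918 ]
station TCP [ 0.02914703 -0.0445926   0.05492945]
13 shift mm [21.6, -3.9, 10.6] turn deg [-0.83, -2.94, -0.61]
12 shift mm [18.9, -4.9, 11.9] turn deg [-0.83, -2.94, -0.61]
11 shift mm [16.2, -5.9, 13.2] turn deg [-0.83, -2.94, -0.61]
10 shift mm [13.4, -6.8, 14.6] turn deg [-0.83, -2.94, -0.61]
9 shift mm [10.7, -7.7, 15.9] turn deg [-0.83, -2.94, -0.61]
8 shift mm [7.9, -8.5, 17.3] turn deg [-0.83, -2.94, -0.61]
7 shift mm [5.1, -9.3, 18.7] turn deg [-0.83, -2.94, -0.61]
6 shift mm [2.3, -9.9, 20.0] turn deg [-0.83, -2.94, -0.61]
5 shift mm [-0.5, -10.6, 21.4] turn deg [-0.83, -2.94, -0.61]
4 shift mm [-3.4, -11.2, 22.8] turn deg [-0.83, -2.94, -0.61]
3 shift mm [-6.2, -11.7, 24.2] turn deg [-0.83, -2.94, -0.61]
2 shift mm [-9.0, -12.1, 25.6] turn deg [-0.83, -2.94, -0.61]
1 shift mm [-11.9, -12.5, 27.0] turn deg [-0.83, -2.94, -0.61]
0 shift mm [-14.8, -12.8, 28.4] turn deg [-0.83, -2.94, -0.61]
-1 shift mm [-17.2, -13.1, 29.6] turn deg [-0.83, -2.94, -0.61]
```

The wrist ran into the joint 6 limit and the TCP rose to z .055, so the sweep wasn't finished as commanded. I'll back out along the tool axis, turn the hand half a turn (freeing joint 6) and look where the arm is.

```bash
python3 -m jog '[[[0,0,-30],[0,0,0],1],[[0,0,-70],[0,0,0],1],[[0,0,-110],[0,6,0],1],[[0,0,-150],[0,12,0],1],[[0,0,-180],[0,19,0],1],[[0,0,-180],[0,26,0],1],[[0,0,-180],[0,26,0],1],[[0,0,-180],[0,26,0],1]]'
python3 - <<'E'
from h import *
s=bot.read_state(); p=s["position"];R=s["tcp_rot"]; print(s["joint_positions"])
im=vision.capture("scene"); t=vision.capture("top")
cv2.imwrite("pics/m3.png",np.hstack([cv2.resize(im[130:270,140:320],(400,312)),cv2.resize(t[150:330,130:330],(400,312))])[:,:,::-1])
E
```

```text
time_s: 13.13
position: [0.5417, -0.084, 0.2202]
tcp_rot: [[-0.999, 0.033, 0.001], [0.033, 0.999, -0.014], [-0.001, -0.014, -1.0]]
force: [0.4, -0.7, -0.1]
opening: 0.004
[ -20.08647847   24.4250906    93.44604165   -0.82072838   61.83572403
 -107.7962878 ]
```

View pics/m3.png

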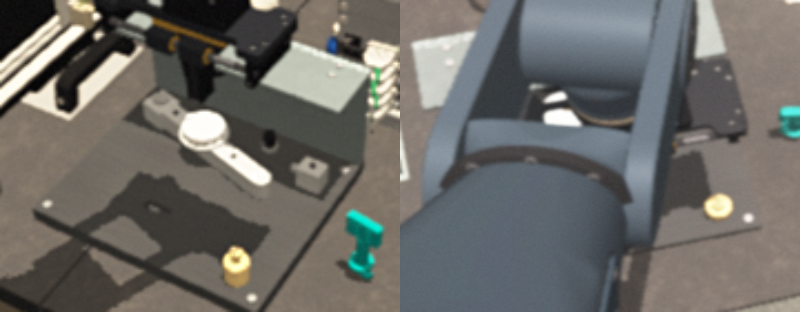

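The arm lies at roughly 30° from home: its tip is near (262,178) in the left view, in front of the catch at (310,170).

Run:
```python
from h import *
C=cam("scene")
for u,v in((271,176),(258,174),(234,156)):
    q=SR.T@(ray(C,140+u/2.222,130+v/2.229,.048)-ST)*1e3; d=q[:2]-[75,110]; print(q[:2],np.hypot(*d),np.degrees(np.arctan2(-d[0],-d[1])))
s=bot.read_state(); p=s["position"];R=s["tcp_rot"]
RF=lambda t: tool(t)@np.diag([-1,-1,1])
A=tcp(40,25,t=0); A[2]=.2; print(A); rel(p,R,A,RF(0));
```

```text
[ 31.44267674 -79.74911809] 194.68427832299116 12.928392929385712
[ 26.64719957 -64.52360305] 181.09798820379692 15.485708078985075
[ 38.63329228 -23.53376134] 138.39726459606734 15.234512942307829
[ 0.51717613 -0.02430706  0.2       ]
shift mm [24.7, 57.6, 16.2] turn deg [-0.11, 0.84, 179.4]
```

```bash
python3 -m jog '[[[40,10,0],[0,0,7],1],[[40,10,0],[0,0,14],1],[[40,10,0],[0,0,21],1],[[40,10,0],[0,0,28],1],[[40,10,0],[0,0,35],1],[[40,10,0],[0,0,42],1],[[40,10,0],[0,0,49],1],[[40,10,0],[0,0,56],1],[[40,10,0],[0,0,63],1],[[40,10,0],[0,0,70],1],[[40,10,0],[0,0,77],1],[[40,10,0],[0,0,84],1]]'; python3 -m jog '[[[0,0,0],[0,0,7],1],[[0,0,0],[0,0,14],1],[[0,0,0],[0,0,21],1],[[0,0,0],[0,0,28],1],[[0,0,0],[0,0,35],1],[[0,0,0],[0,0,42],1],[[0,0,0],[0,0,49],1],[[0,0,0],[0,0,56],1],[[0,0,0],[0,0,63],1],[[0,0,0],[0,0,70],1],[[0,0,0],[0,0,77],1],[[0,0,0],[0,0,84],1]]';python3 - <<'E'
from h import *
s=bot.read_state(); p=s["position"];R=s["tcp_rot"]; print(s["joint_positions"])
RF=lambda t: tool(t)@np.diag([-1,-1,1])
P=tcp(15,20,t=32); P2=P+SR@(-.12*np.array([np.sin(np.radians(32)),0,-np.cos(np.radians(32))]))
print(P,P2); rel(p,R,P2,RF(32)); rel(P2,RF(32),P,RF(32))
E
```

```text
time_s: 14.23
position: [0.497, -0.0703, 0.2147]
tcp_rot: [[-0.065, 0.998, -0.007], [0.998, 0.065, -0.006], [-0.006, -0.007, -1.0]]
force: [-0.6, -0.1, 0.2]
opening: 0.004
time_s: 15.23
position: [0.497, -0.0703, 0.2147]
tcp_rot: [[0.986, 0.169, -0.007], [0.169, -0.986, -0.006], [-0.007, 0.005, -1.0]]
force: [-0.2, 0.1, 0.1]
opening: 0.004
[-20.53197112  21.5338354   99.76730473  -0.55479437  58.9201067
  60.03939611]
[ 0.57954357 -0.08263014  0.036     ] [ 0.51596864 -0.08123182  0.13776577]
shift mm [17.5, 13.6, 76.9] turn deg [-2.73, 32.3, 10.79]
shift mm [-0.0, 0.0, 120.0] turn deg [0.0, 0.0, 0.0]
```

```bash
python3 -m jog '[[[9,7,20],[-0.5,6.5,2.2],1],[[9,7,30],[-1,13,4.4],1],[[13,10,40],[-1.6,19.4,6.5],1],[[17,13,60],[-2.2,26,8.6],1],[[17.5,13.5,77],[-2.7,32.3,10.8],1],[[17.5,13.5,77],[-2.7,32.3,10.8],1],[[17.5,13.5,77],[-2.7,32.3,10.8],1],[[17.5,13.5,77],[-2.7,32.3,10.8],1],[[17.5,13.5,77],[-2.7,32.3,10.8],1]]';python3 - <<'E'
from h import *
s=bot.read_state(); p=s["position"];R=s["tcp_rot"]; print(s["joint_positions"])
RF=lambda t: tool(t)@np.diag([-1,-1,1])
P=tcp(15,20,t=32); rel(p,R,P,RF(32))
E
```

```text
time_s: 15.98
position: [0.5235, -0.0712, 0.145]
tcp_rot: [[0.852, 0.015, 0.523], [0.001, -1.0, 0.027], [0.523, -0.023, -0.852]]
force: [0.5, 0.4, 0.5]
opening: 0.003
[-29.6678587   26.19736764 123.98501875  81.77992724  16.57375038
 -17.54617164]
shift mm [-9.3, 14.7, 121.9] turn deg [-2.21, 0.46, 1.1]
```

```bash
python3 -m jog '[[[-9,14,20],[-2.2,0.5,1.1],1],[[-9,14,40],[-2.2,0.5,1.1],1],[[-9,14,60],[-2.2,0.5,1.1],1],[[-9,14,80],[-2.2,0.5,1.1],1],[[-9,14,100],[-2.2,0.5,1.1],1],[[-9,14,115],[-2.2,0.5,1.1],1],[[-9,14,122],[-2.2,0.5,1.1],1],[[-9,14,122],[-2.2,0.5,1.1],1],[[-9,14,122],[-2.2,0.5,1.1],1]]';python3 - <<'E'
from h import *
s=bot.read_state(); p=s["position"];R=s["tcp_rot"]; print(s["joint_positions"],s["moment"])
RF=lambda t: tool(t)@np.diag([-1,-1,1])
for f in(15,13,11,9,7,5,3,1,0,-1): print(f,end=" ");rel(p,R,tcp(f,0,t=32),RF(32))
E
```

```text
time_s: 16.73
position: [0.5811, -0.0816, 0.037]
tcp_rot: [[0.847, -0.021, 0.531], [-0.019, -1.0, -0.01], [0.531, -0.002, -0.847]]
force: [0.5, -1.1, -0.0]
opening: 0.005
[-25.71849024  43.06906504 119.28138813 132.49801195  17.47943252
 -64.92551214] [-0.04004729  0.54333539  0.02121269]
15 shift mm [14.5, 6.2, 10.3] turn deg [-0.1, -0.07, -0.01]
13 shift mm [19.5, 8.6, 13.4] turn deg [-0.1, -0.07, -0.01]
11 shift mm [24.6, 10.7, 16.6] turn deg [-0.1, -0.07, -0.01]
9 shift mm [29.8, 12.5, 19.9] turn deg [-0.1, -0.07, -0.01]
7 shift mm [35.0, 14.2, 23.1] turn deg [-0.1, -0.07, -0.01]
5 shift mm [40.3, 15.6, 26.5] turn deg [-0.1, -0.07, -0.01]
3 shift mm [45.6, 16.8, 29.8] turn deg [-0.1, -0.07, -0.01]
1 shift mm [51.0, 17.7, 33.2] turn deg [-0.1, -0.07, -0.01]
0 shift mm [53.7, 18.1, 34.9] turn deg [-0.1, -0.07, -0.01]
-1 shift mm [56.0, 18.5, 36.3] turn deg [-0.1, -0.07, -0.01]
```

```bash
python3 -m jog '[[[5,2,3.5],[0,0,0],1],[[10,4,7],[0,0,0],1],[[14.5,6,10],[0,0,0],1],[[17,7.5,12],[0,0,0],1],[[19.5,8.5,13.5],[0,0,0],1],[[22,9.5,15],[0,0,0],1],[[24.5,10.5,16.5],[0,0,0],1],[[27,11.5,18],[0,0,0],1],[[30,12.5,20],[0,0,0],1],[[30,12.5,20],[0,0,0],1]]';python3 - <<'E'
from h import *
s=bot.read_state(); p=s["position"];R=s["tcp_rot"]; print(s["joint_positions"],s["moment"],(SR.T@(p-ST)).round(4))
RF=lambda t: tool(t)@np.diag([-1,-1,1])
for f in(8,7,6,5,4,3,2,1,0,-1): print(f,end=" ");rel(p,R,tcp(f,0,t=32),RF(32))
E
```

```text
time_s: 17.57
position: [0.6191, -0.0958, 0.0368]
tcp_rot: [[0.845, -0.022, 0.534], [-0.019, -1.0, -0.011], [0.534, -0.001, -0.845]]
force: [-2.4, 1.4, 0.5]
opening: 0.008
[-25.2596685   43.55491732 113.63617669 119.18041338  14.45874979
 -50.58757055] [0.10756434 0.61462036 0.0760021 ] [ 0.0292 -0.0532  0.0368]
8 shift mm [0.1, 0.1, 1.0] turn deg [-0.05, -0.28, -0.01]
7 shift mm [2.7, 0.9, 2.6] turn deg [-0.05, -0.28, -0.01]
6 shift mm [5.3, 1.6, 4.3] turn deg [-0.05, -0.28, -0.01]
5 shift mm [8.0, 2.3, 6.0] turn deg [-0.05, -0.28, -0.01]
4 shift mm [10.6, 2.9, 7.6] turn deg [-0.05, -0.28, -0.01]
3 shift mm [13.3, 3.5, 9.3] turn deg [-0.05, -0.28, -0.01]
2 shift mm [16.0, 4.0, 11.0] turn deg [-0.05, -0.28, -0.01]
1 shift mm [18.7, 4.4, 12.7] turn deg [-0.05, -0.28, -0.01]
0 shift mm [21.4, 4.8, 14.4] turn deg [-0.05, -0.28, -0.01]
-1 shift mm [23.6, 5.1, 15.8] turn deg [-0.05, -0.28, -0.01]
```

```bash
python3 -m jog '[[[1.3,0.5,0.8],[0,0,0],1],[[2.7,1,1.7],[0,0,0],1],[[4,1.3,2.5],[0,0,0],1],[[5.3,1.6,3.3],[0,0,0],1],[[6.6,2,4.1],[0,0,0],1],[[8,2.3,5],[0,0,0],1]]'; python3 -m jog '[[[1.3,0.3,0.8],[0,0,0],1],[[2.6,0.6,1.6],[0,0,0],1],[[2.6,0.6,1.6],[0,0,0],1]]'; python3 -m jog '[[[1.3,0.3,0.8],[0,0,0],1],[[2.6,0.5,1.6],[0,0,0],1],[[2.6,0.5,1.6],[0,0,0],1]]'
```

```text
time_s: 18.07
position: [0.6277, -0.0979, 0.0365]
tcp_rot: [[0.846, -0.022, 0.533], [-0.019, -1.0, -0.011], [0.533, -0.001, -0.846]]
force: [-2.5, 1.7, 1.9]
opening: 0.006
time_s: 18.32
position: [0.6298, -0.0983, 0.0363]
tcp_rot: [[0.847, -0.022, 0.532], [-0.019, -1.0, -0.01], [0.532, -0.001, -0.847]]
force: [-5.6, 1.4, 3.6]
opening: 0.005
time_s: 18.57
position: [0.6308, -0.0983, 0.0361]
tcp_rot: [[0.848, -0.022, 0.529], [-0.02, -1.0, -0.01], [0.529, -0.001, -0.849]]
force: [-11.4, 2.4, 8.4]
opening: 0.004
```

```bash
python3 -m jog '[[[1.3,0.2,0.8],[0,0,0],1],[[1.3,0.2,0.8],[0,0,0],1]]'; python3 -m jog '[[[1.3,0.2,0.8],[0,0,0],1],[[1.3,0.2,0.8],[0,0,0],1]]';  python3 -c "
from h import *
s=bot.read_state(); print(SR.T@(s['position']-ST),s['joint_positions'])"
```

```text
time_s: 18.73
position: [0.6322, -0.0983, 0.0362]
tcp_rot: [[0.848, -0.022, 0.529], [-0.019, -1.0, -0.01], [0.529, -0.002, -0.848]]
force: [-9.4, 1.8, 8.0]
opening: 0.008
time_s: 18.9
position: [0.6344, -0.0983, 0.0363]
tcp_rot: [[0.848, -0.021, 0.53], [-0.019, -1.0, -0.009], [0.53, -0.002, -0.848]]
force: [-7.0, 3.5, 5.1]
opening: 0.005
[ 0.04456746 -0.05542303  0.03628188] [-24.74180258  43.81442591 111.20725677 110.99679124  13.229566
 -41.72699412]
```

```bash
for i in 1; do :; done; python3 -m jog '[[[1.3,0.2,0.8],[0,0,0],1],[[2,0.3,1.2],[0,0,0],1]]'; python3 -m jog '[[[1.3,0.1,0.8],[0,0,0],1],[[2,0.2,1.2],[0,0,0],1]]'; python3 -m jog '[[[1.3,0.1,0.8],[0,0,0],1],[[1.3,0.1,0.8],[0,0,0],1]]'; python3 -c "
from h import *
s=bot.read_state(); print(SR.T@(s['position']-ST),s['joint_positions'])"
```

```text
time_s: 19.07
position: [0.637, -0.0985, 0.0362]
tcp_rot: [[0.847, -0.02, 0.53], [-0.019, -1.0, -0.009], [0.53, -0.003, -0.848]]
force: [-6.0, 4.6, 4.1]
opening: 0.006
time_s: 19.23
position: [0.6404, -0.0991, 0.0364]
tcp_rot: [[0.847, -0.021, 0.532], [-0.019, -1.0, -0.009], [0.532, -0.002, -0.847]]
force: [-2.7, 2.6, 1.1]
opening: 0.004
time_s: 19.4
position: [0.6438, -0.1007, 0.0369]
tcp_rot: [[0.845, -0.022, 0.534], [-0.019, -1.0, -0.011], [0.534, -0.001, -0.846]]
force: [0.4, -0.1, -0.8]
opening: 0.003
[ 0.05399765 -0.05767216  0.03687876] [-24.52644033  43.99704243 109.97689019 108.21360549  12.86426908
 -38.59094604]
```

```bash
python3 -m jog '[[[1.2,0,0.7],[0,0,0],1],[[1.2,0,0.7],[0,0,0],1]]'; python3 -m jog '[[[1,0,0.6],[0,0,0],1],[[1,0,0.6],[0,0,0],1]]'; python3 -c "
from h import *
s=bot.read_state(); print(SR.T@(s['position']-ST),s['joint_positions'])"
```

```text
time_s: 19.57
position: [0.6453, -0.1011, 0.037]
tcp_rot: [[0.845, -0.023, 0.534], [-0.019, -1.0, -0.012], [0.534, -0.001, -0.845]]
force: [-0.7, 0.6, -0.3]
opening: 0.011
time_s: 19.73
position: [0.6457, -0.101, 0.0369]
tcp_rot: [[0.846, -0.023, 0.533], [-0.02, -1.0, -0.012], [0.533, -0.001, -0.846]]
force: [-1.2, -0.3, 0.2]
opening: 0.009
[ 0.05593495 -0.05784588  0.03687155] [-24.42913799  44.02623483 109.66475394 107.05259616  12.68705015
 -37.30239669]
```

```bash
python3 -m jog '[[[1,0,0.6],[0,0,0],1],[[1,0,0.6],[0,0,0],1],[[1,0,0.6],[0,0,0],1]]'; python3 -m jog '[[[1,0,0.6],[0,0,0],1],[[1,0,0.6],[0,0,0],1],[[1,0,0.6],[0,0,0],1]]'
```

```text
time_s: 19.98
position: [0.6466, -0.1009, 0.0369]
tcp_rot: [[0.846, -0.023, 0.533], [-0.02, -1.0, -0.012], [0.533, -0.001, -0.846]]
force: [-1.3, -1.1, 0.4]
opening: 0.006
time_s: 20.23
position: [0.647, -0.1009, 0.0367]
tcp_rot: [[0.847, -0.023, 0.532], [-0.02, -1.0, -0.012], [0.532, -0.0, -0.847]]
force: [-5.2, -1.6, 1.8]
opening: 0.007
```

```bash
python3 -m jog '[[[1,0,0.6],[0,0,0],1],[[1,0,0.6],[0,0,0],1],[[1,0,0.6],[0,0,0],1]]'; python3 -m jog '[[[-3,0,-2],[0,0,0],1],[[-10,0,-8],[0,0,0],1],[[-15,0,-30],[0,0,0],1],[[-15,0,-60],[0,0,0],1],[[-15,0,-100],[0,0,0],1],[[-15,0,-140],[0,0,0],1],[[-15,0,-180],[0,0,0],1],[[-15,0,-220],[0,0,0],1],[[-15,0,-220],[0,0,0],1],[[-15,0,-220],[0,0,0],1]]'
python3 - <<'E'
from h import *
s=bot.read_state(); print(s["joint_positions"])
im=vision.capture("scene"); np.save("pics/s4.npy",im)
cv2.imwrite("pics/m4.png",cv2.resize(im[120:320,145:395],(750,600),interpolation=cv2.INTER_CUBIC)[:,:,::-1])
E
```

```text
time_s: 20.48
position: [0.6472, -0.1009, 0.0366]
tcp_rot: [[0.847, -0.024, 0.53], [-0.02, -1.0, -0.012], [0.53, -0.0, -0.848]]
force: [-6.7, -1.2, 4.3]
opening: 0.003
time_s: 21.32
position: [0.5182, -0.0976, 0.22]
tcp_rot: [[0.843, -0.02, 0.538], [-0.015, -1.0, -0.013], [0.538, 0.003, -0.843]]
force: [-0.4, -0.6, 0.2]
opening: 0.007
[-32.46293592  15.90488883 120.45599946  48.19320618  21.85967846
  16.72669348]
```

View pics/m4.png

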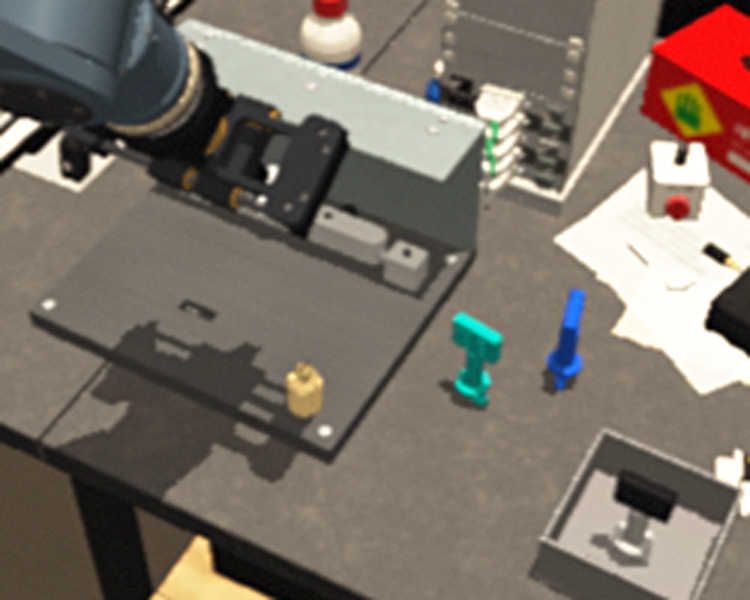

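The arm lies under the hood with its end at the catch (385,250), the weight is upright in place, and the plug stands in the bin. I'll move the hand aside for an unobstructed check of the angle.

```bash
python3 -m jog '[[[-43,-180,-63],[0,0,0],1],[[-43,-180,-63],[0,0,0],1],[[-43,-180,-63],[0,0,0],1],[[-43,-180,-63],[0,0,0],1],[[-43,-180,-63],[0,0,0],1],[[-43,-180,-63],[0,0,0],1],[[-43,-180,-63],[0,0,0],1]]'
python3 - <<'E'
from h import *
im=vision.capture("scene"); t=vision.capture("top")
a=cv2.resize(im[140:250,170:310],(560,440),interpolation=cv2.INTER_CUBIC); b=cv2.resize(t[170:260,170:230],(240,440))
cv2.imwrite("pics/m5.png",np.hstack([a,b])[:,:,::-1])
E
```

```text
time_s: 21.95
position: [0.4522, 0.0859, 0.2448]
tcp_rot: [[0.847, -0.019, 0.531], [-0.018, -1.0, -0.008], [0.531, -0.002, -0.847]]
force: [-0.5, -0.2, 0.5]
opening: 0.003
```

View pics/m5.png

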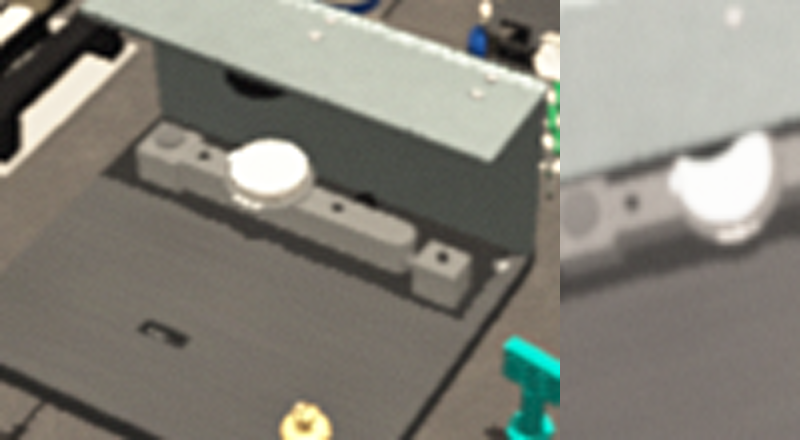

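Run:
```python
from h import *
C=cam("scene"); g=lambda u,v,z:(SR.T@(ray(C,170+u/4,140+v/4,z)-ST)*1e3)[:2]
a,b=g(203,156,.048),g(338,207,.048); h=g(170,135,.056); k=g(443,257,.051)
ang=lambda p,q: np.degrees(np.arctan2(-(q-p)[0],-(q-p)[1]))
print("holes",a,b,ang(a,b),"pin",h,ang(h,b),"housing hole",k,"pin->housing",ang(h,k))
e1,e2=g(312,214,.048),g(400,246,.048); print("front top edge",e1,e2,ang(e1,e2))
s=bot.read_state(); print(s["force"],s["qvel"].round(3))
```

```text
holes [76.87887739 81.68967024] [ 78.92893681 -28.71752367] -1.0637554647606944 pin [ 76.80533862 109.14614206] -0.882492068331174 housing hole [  69.06089563 -116.28798916] pin->housing 1.9675346595100167
front top edge [ 64.04241635 -16.70646047] [ 66.62727388 -84.66996894] -2.1780817707686206
[ 0.33556784  0.31959982 -1.08420119] [-2.847  0.703 -0.956  3.254 -0.718 -4.977]
```

```bash
python3 -m jog '[[[0,0,0],[0,0,0],1],[[0,0,0],[0,0,0],1],[[0,0,0],[0,0,0],1]]' && python3 -c "
from rig import bot
print(bot.hand_in())"
```

```text
time_s: 22.3
position: [0.4537, 0.0829, 0.2452]
tcp_rot: [[0.846, -0.023, 0.532], [-0.021, -1.0, -0.011], [0.533, -0.002, -0.846]]
force: [-0.0, -0.4, 0.3]
opening: 0.008
the job is handed in; nothing more can be done
None
```

I handed the job in at 22.3 s. The lock plug is in the parts bin and the sample arm is home against the end stop. The hand-in reports no verdict, so what follows are my own checks.

- **Plug:** I turned it clockwise to about 4° past the slot by my estimate. I felt no distinct stop there, only a slight rise in moment. I backed off 2.5°, lifted it out freely and set it in the bin, where the last views show it standing upright on its foot.
- **First sweep:** I pushed the arm upright and then tilted, but joint 6 ran into its limit and the tool lifted off the arm at about 15° from home. I backed out, turned the hand half a turn and came back at a 32° tilt.
- **Catch and stop:** The push past the catch peaked at about 14 N, and the force dropped to zero as the arm snapped through. I then seated it on the stop with about 8 N (limit 50 N).
- **Final arm angle:** The two holes on the arm put it about 1° from the station's y axis, or about 0.4° once I allow for the bias in my station yaw estimate. The limit is 1.7°. A rougher reading from the blurred front edge of the arm gave 2.2°, which disagrees. I trusted the hole-based value.
- **Surroundings:** In the last views the brass weight and both look-alikes look undisturbed. The hand is clear of everything and the tool force reads zero.

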